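Refill the pack carousel and close its cover

TASK

Put the epoxy pack that lies on the counter into the empty compartment of the round carousel, and close the carousel again: turn the cover (it has a black grip bar) until its opening lies over the empty compartment, and stand the pack on end on the counter and let it go, so that you can take it again by its top. Lower it upright through the opening onto the compartment's floor without dropping it, let go, then turn the cover until the opening lies squarely over the red closed compartment. Leave the can, the tape measure and the masking tape standing where they are.

Things in the scene. Friction and masses are not known exactly. Their poses are not given: they have to be found in the camera images.
- carousel: Round carousel, fixed: black base 224 mm across, clear wall, 192 mm high with its knob. White walls part it into four equal compartments round a hub 36 mm thick, from the axis out to 103 mm; floors 12 mm above the counter. One is empty, two hold an upright pack, one is filled by a red block. Origin: on the axis at counter height; x points to the empty one, y to the red one.
- empty_bay (a point): Middle of the empty compartment's floor, 66 mm from the carousel's axis, 12 mm above the counter. The compartments are quarter circles with 3 mm thick walls 165 mm high; a pack stands wholly below the cover.
- closed_bay (a point): Point over the middle of the red closed compartment, 66 mm from the axis, just under the cover.
- opening (a point): Middle of the opening in the cover, 66 mm from the axis, 171 mm up (the cover's upper face). The cover, a smoked clear disc 223 mm across, 4 mm thick, turns round and round on the axis against some friction (0.12 N m) and stays where left. The opening is a sector of 82 degrees, 26 to 100 mm from the axis, with a white bead; a pack and both fingers pass it if they close along the circumference.
- knob (a point): On the axis, in the middle of the black grip bar that turns the cover, 182 mm above the counter. The bar is 52 mm long, 16 wide and 18 high (174 to 192 mm above the counter, on a disc 48 mm across); its long way points at the middle of the opening, a white dot marks that end.
- pack: Loose green and black epoxy carton, 145 x 46 x 37 mm (x, y, z), about 0.1 kg, lying flat on the counter on its 46 mm wide side. Origin: middle of the underside as it lies; x along its length. Either end may be up when it stands.
- pack_centre (a point): Centre of the carton (18.5 mm above the counter as it lies, 72.5 mm when it stands on end).
- cleaner: Upright foam cleaner can with a dark cap, 61 mm across, 240 mm high, loose, beyond one end of the pack. Origin: centre of its foot.
- measure: Yellow tape measure, 76 x 74 x 34 mm high, loose, beyond the other end of the pack. Origin: about the middle of its underside (it reaches at most 54 mm from it). Nothing else stands in the work area: the furniture behind it (up to 222 mm high) begins beyond x = 0.67 m.
- tape: Roll of masking tape lying flat, 96 mm across, 30 mm high, loose, towards the right end of the counter. Origin: centre of its underside.

How it is judged:
By the outcome, as a careful person would: the job done as asked, in the order asked, and still so for the second after the job is handed in, with the robot touching nothing.
It also fails if it takes over 72 s, if anything falls off the work surface, if the arm or the gripper's body presses on something with over 40 N, if the wrist force passes 120 N, or if a joint passes its speed limit or range.

ROBOT

A 6-joint arm with a two-finger parallel gripper is mounted at the origin on a cart in front of the work surface, level with it; the furniture and walls round the work are solid. World frame = base frame: x ahead of the robot, y to its left, z up, the work surface at z = 0. Lengths are in m, angles in rad, forces in N, time in s.
With the tool pointing down it reaches from about 0.275 to 1 m from the base axis. Payload 8.4 kg.
Tool frame: the origin (TCP) lies midway between the tips of the shut fingers; the grasp point (between the pads) lies 19 mm behind it (robot.grip_point_offset is the distance from the TCP to the grasp point, in m); z points along the fingers, y is the line along which they close (so a half turn about z gives the same grasp; the last joint's range is limited). The gripper opens to 85 mm and grips with 20 to 120 N. Pads are 22 mm wide; open, the fingers measure 114 mm over their backs; the gripper's body (76 mm by 85 mm) begins 54 mm behind the grasp point. The pads swing forward as they close: fully open they stand 13 mm farther back than shut.
Start: joints at [-1.155, 0.353, 1.633, -0, 1.155, -0.002], TCP at [0.254, -0.571, 0.231] pointing down, gripper open.
Joint ranges: [-2.63, 2.63], [-0.92, 2.1], [0.06, 2.66], [-1.3, 4.44], [0, 2.69], [-3.02, 3.02]. Speed limits (rad/s): [2.22, 2.22, 2.79, 3.14, 3.14, 3.14].

INTERFACE

Orientations are given as [roll, pitch, yaw] about the fixed x, y, z axes, in that order (R = Rz(yaw) Ry(pitch) Rx(roll)).
In Python, from rig import robot gives the robot as it stands.
- The arm moves only by the shell command python3 -m creep 'ROWS'. ROWS is JSON, a list that holds one entry, the list of rows, each a list of 7 numbers: the shift along the tool's x, y, z in mm, then the turn, a rotation vector about the tool's x, y, z in rad, then the gripper command: -1 is shut, 1 is fully open, values between are in proportion. A call has exactly 10 rows; each row is the pose to reach, as a shift and turn from the pose commanded when the call began, along the tool's axes at that moment; what a row does not reach only later rows make up. A row lasts 1/12 s, in which the tool goes at most 41.7 mm and 7.16 degrees, less where a joint would pass 70% of its speed; a pose out of reach is approached as far as the arm can. A call with a gripper value outside its range is refused whole. The fingers move at their own pace and stop on an object; the grip force is fixed at half the most. Time passes only in rows, so rows that repeat a pose let the fingers close, or fill a call up. It gives the time, the measured TCP pose, the force, the opening and the grip force at its end, in the units of the state.
- robot.state(): the state, without advancing time (a new reading comes with each control period).
- robot.capture(name): name is "scene" or "top" or "wrist"; returns the picture (400x640x3 uint8, red, green, blue); there is no depth.
- robot.camera_params(name): a dict with "fx", "fy", "cx", "cy" (pixels), "camera_from_world" (4x4, takes a point from world to camera coordinates); the wrist camera has in their place "T_tool_cam" (4x4, takes a point from camera to tool coordinates, whose origin is the TCP and whose axes are the flange's). Camera axes: x right, y down, z forward; pixel columns grow to the right and rows downward; lengths in m; the calibration is good to about 2 mm. A picture is of the moment at which its call begins: read the wrist's pose just before it. camera_params takes no time and is no camera call.
- robot.sign_off(): hands the job in; it is judged then, once.
The state is a dict: "time": time; "qpos": joint angles; "joint_velocities": joint speeds; "tau": joint torques, N m; "tcp_pos": TCP position; "eef_rot": TCP orientation; "contact_force": force on the tool from outside, world axes, zero at the start; "ft_torque": the same for the moment, N m; "finger_gap": opening from 0.0 (shut) to 1.0 (fully open); "grasp_force": force on a finger pad.
Only numpy, scipy, OpenCV 4.12 (cv2) and the standard library are available. Lean on these libraries where they do the work, as an engineer would, in place of code of your own. Each camera call takes 0.05 s, during which the arm holds its last target. There are 200 camera calls.

## Working session

There is one attempt and no reset: what is moved stays moved. The work goes in short steps, Python scripts to look and compute and a shell command to move; the robot and the scene stay as the last step left them, time stands still between calls to the robot, and variables do not carry over. Pictures are saved under pics/ and viewed, at most 10 in all, crops included, and the job is handed in when it is done.

```bash
ls; mkdir -p pics; python3 - <<'E'
from rig import robot
import cv2, numpy as np
s=robot.state();print(s['time'],s['tcp_pos'],s['eef_rot'],s['finger_gap'])
ims=[robot.capture(n) for n in('scene','top')]
for n,i in zip(('scene','top'),ims):
    cv2.imwrite(f'pics/{n}0.png',i[:,:,::-1]); p=robot.camera_params(n); print(n,p['fx'],p['fy'],p['cx'],p['cy'],np.round(p['camera_from_world'],3).tolist())
print(robot.camera_params('wrist'), robot.grip_point_offset)
E
```

```text
pics
0.0 [ 0.25339635 -0.57082599  0.23056205] [-3.14023897e+00 -8.73028728e-06  4.17761694e-01] 1.001188370065267
scene 366.5455635461206 366.5455635461206 322.52869031844904 204.95793067271552 [[-0.975, 0.223, -0.016, 0.523], [0.168, 0.683, -0.711, 0.092], [-0.148, -0.696, -0.703, 1.142], [0.0, 0.0, 0.0, 1.0]]
top 481.0400283308937 481.0400283308937 323.615361880246 194.43465610765398 [[-0.474, -0.88, -0.015, 0.142], [-0.685, 0.38, -0.621, 0.473], [0.553, -0.284, -0.783, 1.254], [0.0, 0.0, 0.0, 1.0]]
{'fx': 338.9396578616849, 'fy': 338.9396578616849, 'cx': 320.64832303652537, 'cy': 204.0534770938459, 'T_tool_cam': array([[-9.75563472e-05, -9.58988077e-01, -2.83446393e-01,
         7.24813054e-02],
       [ 9.99999581e-01, -3.51473854e-04,  8.44967286e-04,
         1.18991733e-03],
       [-9.09937549e-04, -2.83446192e-01,  9.58987710e-01,
        -1.42343607e-01],
       [ 0.00000000e+00,  0.00000000e+00,  0.00000000e+00,
         1.00000000e+00]])} 0.0187
```

View pics/scene0.png

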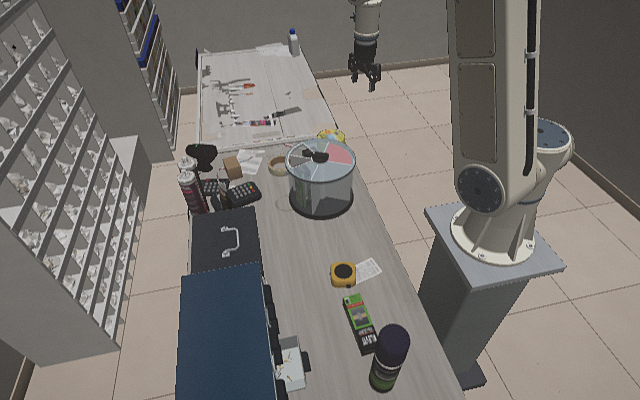

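View pics/top0.png

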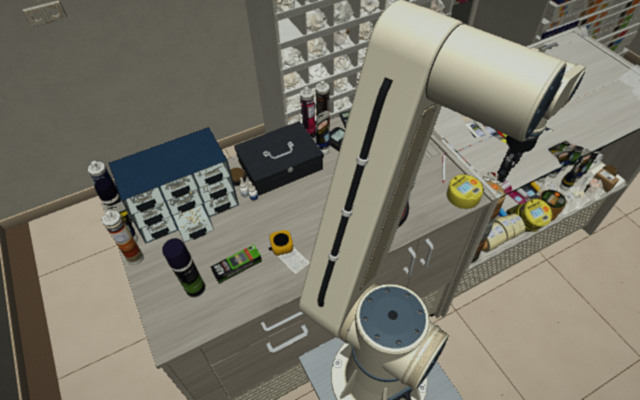

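The scene view shows the carousel at about (320,175), the measure at (343,274), the pack at (360,323) and the can at (388,357). In the top view the pack is at (237,262), the can at (183,266) and the measure at (282,242); the arm hides the carousel. Next I'll enlarge the parts that matter.

```bash
cat > h.py <<'E'
from rig import robot
import cv2, numpy as np
def ray(n,u,v,T=None):
    p=robot.camera_params(n)
    d=np.array([(u-p['cx'])/p['fx'],(v-p['cy'])/p['fy'],1])
    if n=='wrist': M=T@p['T_tool_cam']
    else: M=np.linalg.inv(p['camera_from_world'])
    return M[:3,3],M[:3,:3]@d
def on(n,u,v,z,T=None):
    o,d=ray(n,u,v,T); return o+d*(z-o[2])/d[2]
def proj(n,P,T=None):
    p=robot.camera_params(n)
    M=np.linalg.inv(T@p['T_tool_cam']) if n=='wrist' else p['camera_from_world']
    c=M[:3,:3]@np.array(P)+M[:3,3]; return np.array([p['fx']*c[0]/c[2]+p['cx'],p['fy']*c[1]/c[2]+p['cy']])
def tool():
    from scipy.spatial.transform import Rotation as R
    s=robot.state();T=np.eye(4);T[:3,:3]=R.from_euler('xyz',s['eef_rot']).as_matrix();T[:3,3]=s['tcp_pos'];return T,s
E
python3 - <<'E'
import cv2,numpy as np
a=cv2.imread('pics/scene0.png');b=cv2.imread('pics/top0.png')
f=lambda i,x,y,w,h:cv2.resize(i[y:y+h,x:x+w],(400,300),interpolation=cv2.INTER_CUBIC)
cv2.imwrite('pics/c1.png',np.vstack([np.hstack([f(a,280,130,80,60),f(a,320,282,100,75)]),np.hstack([f(b,200,230,100,75),f(a,280,140,100,75)])]))
E
```

```text
(no output)
```

View pics/c1.png

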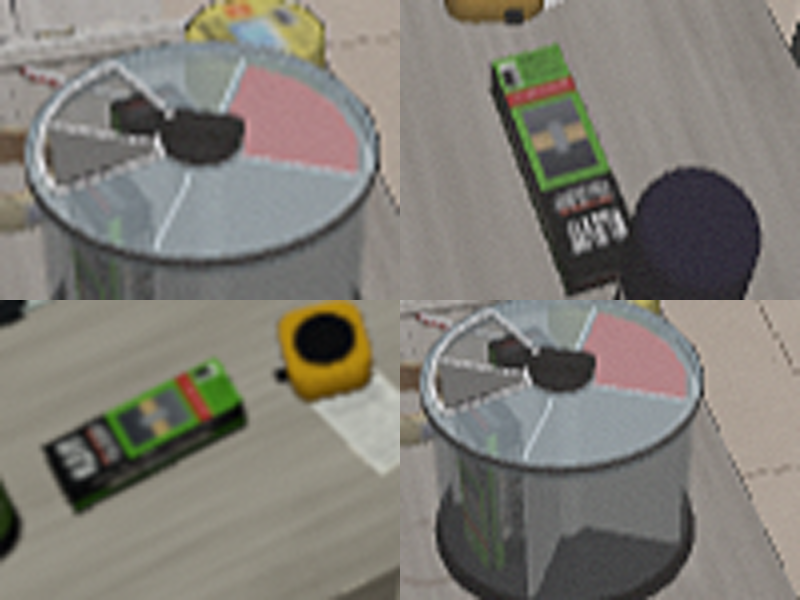

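The crop shows the cover's opening with its white bead on the left, and the grip bar pointing at it. The red compartment is at the upper right. The front compartment is empty, and packs stand at the left and at the back. The pack's top-face corners are clear in both views.

```bash
python3 - <<'E'
from h import *
from scipy.optimize import least_squares
c1=lambda x,y:(x/5+280-.4,y/5+130-.4)
c2=lambda x,y:((x-400)/4+320-.4,y/4+282-.4)
c3=lambda x,y:(x/4+200-.4,(y-300)/4+230-.4)
rim=np.array([on('scene',*c1(*p),.171)[:2] for p in[(28,170),(375,160),(200,262),(200,42),(60,220),(330,230),(340,85),(70,90)]])
r=least_squares(lambda q:np.linalg.norm(rim-q[:2],axis=1)-q[2],[.4,0,.11]);C=r.x[:2];print('car',r.x,r.fun)
for n,p,z in [('redL',(243,62),.165),('redR',(360,170),.165),('front',(157,250),.165),('left',(48,127),.165),('dot end of bar',(122,112),.192),('open c1',(115,66),.171),('open c2',(48,188),.171)]:
    w=on('scene',*c1(*p),z)[:2]-C;print(n,w,np.linalg.norm(w),np.degrees(np.arctan2(w[1],w[0])))
for p in [(490,62),(562,45),(636,243),(568,292)]: print('pack s',on('scene',*c2(*p),.037))
for p in [(43,450),(78,510),(245,408),(215,360)]: print('pack t',on('top',*c3(*p),.037 if p!=(78,510) and p!=(245,408) else .037))
# can cap top in both, measure
print('can',on('scene',392,340,.24),on('top',175,248,.24)); print('meas',on('scene',343,272,.034),on('top',281,240,.034))
E
```

```text
car [ 0.47601131 -0.28564203  0.11030542] [ 3.69870293e-04 -2.33144170e-03 -7.90511155e-05  4.12668834e-03
  5.97997342e-04  1.93545732e-03 -1.13612338e-03 -3.48339709e-03]
redL [-0.04754113 -0.09086851] 0.1025536221536936 -117.61793064469342
redR [-0.09106419  0.0395171 ] 0.09926876826515432 156.54167873037537
front [0.04702761 0.08363856] 0.09595314272956408 60.652176076333475
left [ 0.09070284 -0.05174795] 0.10442631399076122 -29.705702713951553
dot end of bar [ 0.04703274 -0.01960456] 0.05095505342341957 -22.627733011160377
open c1 [ 0.03767858 -0.09889267] 0.10582738329535908 -69.14292123461368
open c2 [0.1014085  0.01740239] 0.10289085325263679 9.73750154978456
pack s [0.5133865  0.12782878 0.037     ]
pack s [0.46430957 0.12659686 0.037     ]
pack s [0.46124203 0.26467765 0.037     ]
pack s [0.50880917 0.2833098  0.037     ]
pack t [0.49504234 0.27427015 0.037     ]
pack t [0.4358328  0.26911037 0.037     ]
pack t [0.4558943  0.12883057 0.037     ]
pack t [0.50592336 0.1318257  0.037     ]
can [0.48530613 0.35082505 0.24      ] [0.4610127  0.33885066 0.24      ]
meas [0.49002466 0.05085151 0.034     ] [0.482092   0.05014823 0.034     ]
```

```bash
cat >> h.py <<'E'
def rows(x,y,z,yaw,roll=np.pi,pitch=0.):
    from scipy.spatial.transform import Rotation as R
    T,s=tool(); d=T[:3,:3].T@(np.array([x,y,z])-T[:3,3])*1000
    G=R.from_euler('xyz',[roll,pitch,np.radians(yaw)]).as_matrix()
    print('shift',np.round(d,1),'turn',np.round(R.from_matrix(T[:3,:3].T@G).as_rotvec(),3),'t',round(s['time'],2))
E
python3 -c "
from h import *
rows(.476,-.286,.33,-30)"
```

```text
shift [ 319.  -170.1  -99.2] turn [-0.001  0.001  0.941] t 0.1
```

```bash
python3 -m creep '[[[30,-15,-20,0,0,0.09,1],[70,-37,-40,0,0,0.2,1],[110,-58,-60,0,0,0.31,1],[145,-77,-75,0,0,0.42,1],[180,-96,-99,0,0,0.53,1],[215,-114,-99,0,0,0.64,1],[250,-133,-99,0,0,0.75,1],[285,-152,-99,0,0,0.86,1],[319,-170,-99,0,0,0.941,1],[319,-170,-99,0,0,0.941,1]]]'
python3 - <<'E'
from h import *
T,s=tool(); im=robot.capture('wrist'); np.save('T1.npy',T); cv2.imwrite('pics/w1.png',im[:,:,::-1]);print(s['time'],s['tcp_pos'],s['eef_rot'],s['qpos'])
im=robot.capture('top');cv2.imwrite('pics/top1.png',im[:,:,::-1])
E
```

```text
time: 0.93
tcp_pos: [0.4787, -0.2823, 0.3302]
eef_rot: [-3.139, -0.0, -0.526]
contact_force: [-0.8, -0.7, -0.3]
finger_gap: 1.001
grasp_force: 0.0
0.9333 [ 0.47870328 -0.28227167  0.33021192] [-3.13948053e+00 -5.44834787e-05 -5.26090030e-01] [-0.53678301  0.16317722  1.66337222  0.00218363  1.3150119   1.55955086]
```

View pics/w1.png

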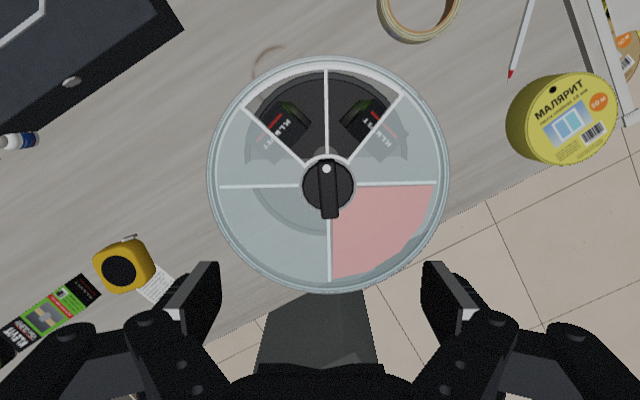

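The wrist view shows the whole cover. The rim runs from columns 207 to 450 and rows 56 to 294. The bar goes from (325,160) to (329,217), with the white dot at (326,169). The empty compartment is at the lower left and the red one at the lower right.

```bash
python3 - <<'E'
from h import *
from scipy.optimize import least_squares
T=np.load('T1.npy'); W=lambda u,v,z:on('wrist',u,v,z,T)[:2]
im=cv2.imread('pics/w1.png')
rim=np.array([W(u,v,.171) for u,v in [(207,173),(450,173),(328,294),(327,56),(246,82),(408,82),(240,258),(416,257)]])
r=least_squares(lambda q:np.linalg.norm(rim-q[:2],axis=1)-q[2],[.4,0,.11]);C=r.x[:2];print('rim',r.x,r.fun)
g=im.max(2); m=np.zeros_like(g); m[140:230,290:365]=(g[140:230,290:365]<60)
ys,xs=np.nonzero(m);print('dark',len(xs),xs.min(),xs.max(),ys.min(),ys.max())
a=lambda p,q:np.degrees(np.arctan2(*(q-p)[::-1]))
b0,b1=W(325.5,160,.192),W(329,217,.192);print('bar',(b0+b1)/2,np.linalg.norm(b1-b0),a(b1,b0))
d=W(326,169,.192)-C; print('dot dir',np.degrees(np.arctan2(d[1],d[0])))
print('walls',a(W(330,282,.165),W(326,70,.165)),a(W(219,186,.165),W(437,184,.165)))
print('opening edges',[ (np.degrees(np.arctan2(*(W(*p,.171)-C)[::-1]))) for p in[(244,104),(404,96)]])
print('fingers axis', np.degrees(T[:3,0]@[1,0,0]), np.degrees(np.arctan2(T[1,0],T[0,0])))
E
```

```text
rim [ 0.47655791 -0.28889302  0.11120489] [-0.00126736 -0.00034778  0.00019476 -0.00142392  0.00203526  0.00048764
  0.00014883  0.00017255]
dark 2905 290 361 140 218
bar [ 0.47901496 -0.28928392] 0.050049885209759636 -26.41789919174606
dot dir -24.143711463576082
walls -28.73525292315621 -119.59275273384036
opening edges [np.float64(14.876390355998755), np.float64(-69.38844053614339)]
fingers axis 49.548077438574246 -30.14273834305194
```

```bash
python3 -c "
from h import *
rows(.4775,-.289,.181,-27)"
```

```text
shift [  2.5   3.8 148.9] turn [-0.     0.001 -0.047] t 1.03
```

```bash
python3 -m creep '[[[2.5,4,30,0,0,-0.047,1],[2.5,4,65,0,0,-0.047,1],[2.5,4,100,0,0,-0.047,1],[2.5,4,130,0,0,-0.047,1],[2.5,4,149,0,0,-0.047,1],[2.5,4,149,0,0,-0.047,0.3],[2.5,4,149,0,0,-0.047,-0.3],[2.5,4,149,0,0,-0.047,-1],[2.5,4,149,0,0,-0.047,-1],[2.5,4,149,0,0,-0.047,-1]]]'
```

```text
time: 1.87
tcp_pos: [0.4771, -0.2919, 0.1829]
eef_rot: [3.141, -0.003, -0.476]
contact_force: [-0.1, -0.2, -0.3]
finger_gap: 0.299
grasp_force: 0.0
```

```bash
python3 -m creep '[[[1,-4,1,0,0,0,-1],[1,-4,1,0,0,0,-1],[1,-4,1,0,0,0,-1],[1,-4,1,0,0,0,-1],[1,-4,1,0,0,0,-1],[1,-4,1,0,0,0,-1],[1,-4,1,0,0,0,-1],[1,-4,1,0,0,0,-1],[1,-4,1,0,0,0,-1],[1,-4,1,0,0,0,-1]]]'
```

```text
time: 2.7
tcp_pos: [0.4791, -0.289, 0.1825]
eef_rot: [3.14, -0.002, -0.475]
contact_force: [-7.3, -1.8, 13.9]
finger_gap: 0.165
grasp_force: 58.9
```

```bash
python3 -m creep '[[[-1,0.5,-2,0,0,-0.05,-1],[-1,0.5,-2,0,0,-0.14,-1],[-1,0.5,-2,0,0,-0.25,-1],[-1,0.5,-2,0,0,-0.36,-1],[-1,0.5,-2,0,0,-0.47,-1],[-1,0.5,-2,0,0,-0.58,-1],[-1,0.5,-2,0,0,-0.69,-1],[-1,0.5,-2,0,0,-0.80,-1],[-1,0.5,-2,0,0,-0.91,-1],[-1,0.5,-2,0,0,-1.0,-1]]]'
```

```text
time: 3.53
tcp_pos: [0.4789, -0.2861, 0.1826]
eef_rot: [-3.14, -0.003, 0.529]
contact_force: [4.8, 9.7, -1.6]
finger_gap: 0.167
grasp_force: 62.4
```

```bash
python3 -m creep '[[[0,0,0,0,0,-0.11,-1],[0,0,0,0,0,-0.23,-1],[0,0,0,0,0,-0.35,-1],[0,0,0,0,0,-0.47,-1],[0,0,0,0,0,-0.59,-1],[0,0,0,0,0,-0.71,-1],[0,0,0,0,0,-0.83,-1],[0,0,0,0,0,-0.95,-1],[0,0,0,0,0,-1.07,-1],[0,0,0,0,0,-1.19,-1]]]'
```

```text
time: 4.37
tcp_pos: [0.4757, -0.2845, 0.1825]
eef_rot: [-3.138, -0.007, 1.719]
contact_force: [-10.4, 14.7, 11.3]
finger_gap: 0.162
grasp_force: 63.9
```

```bash
python3 -m creep '[[[0,0,0,0,0,-0.08,-1],[0,0,0,0,0,-0.13,-1],[0,0,0,0,0,-0.13,-1],[0,0,0,0,0,-0.13,-1],[0,0,0,0,0,-0.13,-1],[0,0,0,0,0,-0.13,0],[0,0,0,0,0,-0.13,1],[0,0,0,0,0,-0.13,1],[0,0,0,0,0,-0.13,1],[0,0,-20,0,0,-0.13,1]]]'
```

```text
time: 5.2
tcp_pos: [0.4764, -0.2872, 0.1996]
eef_rot: [-3.138, -0.003, 1.844]
contact_force: [-0.7, 0.3, -0.2]
finger_gap: 0.861
grasp_force: 0.0
```

```bash
python3 -m creep '[[[0,0,-30,0,0,0,1],[0,0,-70,0,0,0,1],[0,0,-110,0,0,0,1],[0,0,-130,0,0,0,1],[0,0,-130,0,0,0,1],[0,0,-130,0,0,0,1],[0,0,-130,0,0,0,1],[0,0,-130,0,0,0,1],[0,0,-130,0,0,0,1],[0,0,-130,0,0,0,1]]]'
python3 - <<'E'
from h import *
T,s=tool(); im=robot.capture('wrist'); np.save('T2.npy',T); cv2.imwrite('pics/w2.png',im[:,:,::-1]);print(s['qpos'],s['tcp_pos'])
rows(.43,.2,.33,90); rows(.43,.2,.33,0)
E
```

```text
time: 6.03
tcp_pos: [0.4776, -0.2878, 0.3311]
eef_rot: [-3.14, -0.001, 1.844]
contact_force: [-0.5, 0.5, 0.4]
finger_gap: 0.998
grasp_force: 0.0
[-5.45088512e-01  1.66939248e-01  1.65701036e+00 -1.14817764e-06
  1.31965229e+00 -8.18057930e-01] [ 0.47757379 -0.28783157  0.33106612]
shift [482.7  85.6   1.8] turn [-0.001 -0.001  0.273] t 6.08
shift [482.7  85.6   1.8] turn [-0.002  0.     1.844] t 6.08
```

View pics/w2.png

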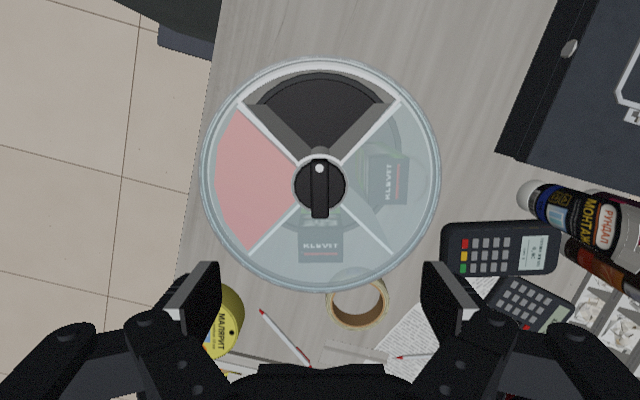

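The opening lies squarely over the empty compartment: its edges at (250,105) and (395,102) match the walls, and the floor is bare. The red compartment is at the left and the two packs are at the right and bottom.

```bash
python3 -c "
from h import *
rows(.48,.19,.33,90)
T=np.load('T2.npy'); W=lambda u,v,z:on('wrist',u,v,z,T)[:2]
print((W(201,174,.171)+W(440,174,.171))/2,(W(320,57,.171)+W(320,294,.171))/2)
c=np.array([.477,-.289])
for p in [(237,103),(402,100),(248,251),(392,250)]:
  w=W(*p,.165)-c; print(np.degrees(np.arctan2(w[1],w[0])))
a=W(319,158,.192)-W(320,218,.192);print('bar',np.degrees(np.arctan2(a[1],a[0])),(W(319,158,.192)+W(320,218,.192))/2)
"
python3 -m creep '[[[30,2,0,0,0,0.03,1],[70,4,0,0,0,0.06,1],[110,6,0,0,0,0.09,1],[150,9,0,0,0,0.12,1],[190,13,0,0,0,0.15,1],[230,17,0,0,0,0.18,1],[270,21,0,0,0,0.21,1],[310,25,0,0,0,0.24,1],[350,29,0,0,0,0.27,1],[390,32,0,0,0,0.273,1]]]'
python3 -c "
from h import *
rows(.48,.19,.33,90)"
```

```text
shift [459.5 131.1   1.7] turn [-0.001 -0.001  0.273] t 6.08
[ 0.4750405  -0.27819343] [ 0.4780267  -0.29033151]
150.28869975531026
61.86924717282767
-120.59536832720123
-27.219858254277604
bar 106.50832765462027 [ 0.47665201 -0.2866834 ]
time: 6.92
tcp_pos: [0.4028, 0.0979, 0.3322]
eef_rot: [3.141, -0.0, 1.569]
contact_force: [0.8, -0.3, -1.1]
finger_gap: 1.003
grasp_force: 0.0
shift [92.3 77.   2.3] turn [ 0.    -0.    -0.002] t 6.92
```

```bash
python3 -m creep '[[[32,25,0,0,0,0,1],[62,50,0,0,0,0,1],[85,70,2,0,0,0,1],[92,76,2,0,0,0,1],[92,76,2,0,0,0,1],[92,76,2,0,0,0,1],[92,76,2,0,0,0,1],[92,76,2,0,0,0,1],[92,76,2,0,0,0,1],[92,76,2,0,0,0,1]]]'
python3 - <<'E'
from h import *
T,s=tool(); im=robot.capture('wrist'); np.save('T3.npy',T); cv2.imwrite('pics/w3.png',im[:,:,::-1]);print(s['qpos'],s['tcp_pos'])
E
```

```text
time: 7.75
tcp_pos: [0.4794, 0.1874, 0.3307]
eef_rot: [3.141, -0.0, 1.57]
contact_force: [0.3, 0.3, -0.1]
finger_gap: 0.999
grasp_force: 0.0
[ 3.69854352e-01  9.33027145e-02  1.74326436e+00 -4.55280564e-05
  1.30447231e+00  3.70803306e-01] [0.47935744 0.18743742 0.3306536 ]
```

View pics/w3.png

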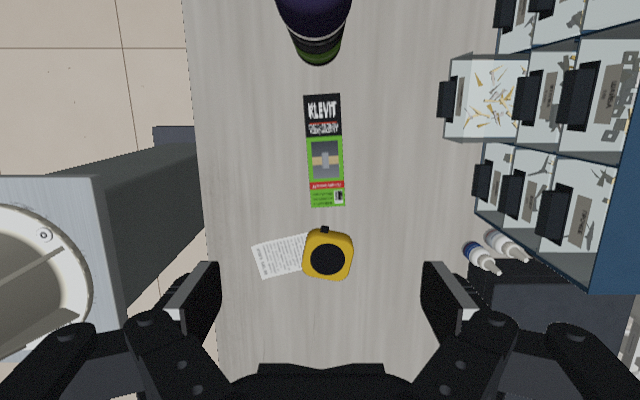

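The pack's top corners are at (303,95), (340,94), (345,206) and (310,207). The can's foot is at about (320,55) and the measure at (327,255); the counter is otherwise clear.

```bash
python3 - <<'E'
from h import *
from scipy.optimize import least_squares
T=np.load('T3.npy'); W=lambda u,v,z:on('wrist',u,v,z,T)[:2]
P=[W(*p,.037) for p in[(303,95),(340,94),(345,206),(310,207)]];print(np.round(P,4),'centre',np.mean(P,0))
d=(P[0]+P[1]-P[2]-P[3])/2;print('len',np.linalg.norm(d),'dir',np.degrees(np.arctan2(d[1],d[0])))
print('can edge',W(320,64,.0),'measure',W(327,255,.034))
print('counter front edge',W(212,300,0),W(190,80,0))
D=[(.353,1.633,.6248,.2306),(.16318,1.66337,np.hypot(.4787,.28227),.33021),(.16694,1.65701,np.hypot(.47757,.28783),.33107),(.0933,1.74326,np.hypot(.47936,.18744),.33065)]
f=lambda x:[v for q2,q3,r,z in D for v in(x[0]*np.sin(q2)+x[1]*np.sin(q2+q3)-r+x[3],x[2]+x[0]*np.cos(q2)+x[1]*np.cos(q2+q3)-z)]
s=least_squares(lambda x:np.r_[f(x),1e-3*(x[3])],[.4,.4,.2,0]);print('L1 L2 h-L3 a',s.x,s.fun)
E
```

```text
[[0.4589 0.2688]
 [0.5042 0.2699]
 [0.5131 0.1267]
 [0.4661 0.1253]] centre [0.48557186 0.19766452]
len 0.14355674960008918 dir 93.20240423196785
can edge [0.47974575 0.30789796] measure [0.48928551 0.05342777]
counter front edge [ 0.30766787 -0.04023032] [0.30903879 0.28854556]
L1 L2 h-L3 a [ 0.52937473  0.49499686 -0.06668913 -0.01053499] [ 6.16511595e-04 -2.25759635e-04 -1.36321554e-03  2.21555073e-04
 -9.52376655e-04  2.80053160e-04  1.69909010e-03 -2.75850782e-04
 -1.05349904e-05]
```

```bash
python3 -c "
from h import *
rows(.4856,.1977,.008,93.2)"
python3 -m creep '[[[10,6,30,0,0,-0.056,1],[10,6,70,0,0,-0.056,1],[10,6,110,0,0,-0.056,1],[10,6,150,0,0,-0.056,1],[10,6,190,0,0,-0.056,1],[10,6,230,0,0,-0.056,1],[10,6,270,0,0,-0.056,1],[10,6,300,0,0,-0.056,1],[10,6,315,0,0,-0.056,1],[10,6,315,0,0,-0.056,1]]]'
python3 -c "
from h import *
rows(.4856,.1977,.008,93.2)"
```

```text
shift [ 10.1   6.  322.6] turn [ 0.001 -0.    -0.057] t 7.8
time: 8.63
tcp_pos: [0.4832, 0.197, 0.0121]
eef_rot: [-3.136, 0.002, 1.626]
contact_force: [-1.5, 0.1, 0.5]
finger_gap: 1.0
grasp_force: 0.0
shift [0.6 2.5 4.1] turn [-0.006  0.002 -0.   ] t 8.63
```

Now close on the pack and lift it slightly.

```bash
python3 -m creep '[[[0,2,6,0,0,0,1],[0,2,6,0,0,0,0],[0,2,6,0,0,0,-0.5],[0,2,6,0,0,0,-1],[0,2,6,0,0,0,-1],[0,2,6,0,0,0,-1],[0,2,6,0,0,0,-1],[0,2,6,0,0,0,-1],[0,2,0,0,0,0,-1],[0,2,-20,0,0,0,-1]]]'
python3 -c "
from h import *
rows(.395,.150,.05,93.2)"
```

```text
time: 9.47
tcp_pos: [0.4862, 0.1977, 0.0345]
eef_rot: [-3.139, 0.001, 1.627]
contact_force: [-0.4, -0.8, -0.9]
finger_gap: 0.526
grasp_force: 61.4
shift [-42.5 -93.8 -15.2] turn [-0.003  0.001  0.   ] t 9.47
```

```bash
python3 -m creep '[[[-10,-25,-3,0,0,0,-1],[-25,-58,-3,0,0,0,-1],[-38,-85,-3,0,0,0,-1],[-42,-94,5,0,0,0,-1],[-42,-94,16,0,0,0,-1],[-42,-94,24,0,0,0,-1],[-42,-94,25,0,0,0,-1],[-42,-94,25,0,0,0,-1],[-42,-94,25,0,0,0,0],[-42,-94,25,0,0,0,1]]]'
python3 -c "
from h import *
rows(.395,.150,.05,93.2)"
```

```text
time: 10.3
tcp_pos: [0.3968, 0.1513, 0.0107]
eef_rot: [3.141, -0.0, 1.627]
contact_force: [-0.6, 0.3, -0.0]
finger_gap: 0.652
grasp_force: 0.0
shift [ -1.2  -1.8 -39.3] turn [ 0.001 -0.     0.   ] t 10.3
```

```bash
python3 -m creep '[[[0,0,0,0,0,0,1],[0,0,0,0,0,0,1],[12,0,0,0,0,0,1],[26,0,1,0,0,0,1],[37,0,2,0,0,0,1],[37,0,2,0,0,0,0],[37,0,2,0,0,0,-1],[37,0,2,0,0,0,-1],[37,0,2,0,0,0,-1],[37,0,2,0,0,0,-1]]]'
python3 -m creep '[[[0,0,0,0,0,0,-1],[0,0,0,0,0,0,-1],[0,0,-15,0,0,0,-1],[0,0,-45,0,0,0,-1],[0,0,-80,0,0,0,-1],[0,0,-120,0,0,0,-1],[0,0,-160,0,0,0,-1],[0,0,-195,0,0,0,-1],[0,0,-200,0,0,0,-1],[0,0,-200,0,0,0,-1]]]'
python3 - <<'E'
from h import *
T,s=tool(); print(s['qpos']); im=[cv2.resize(robot.capture(n),(400,250))for n in('wrist','scene')]
cv2.imwrite('pics/m1.png',np.hstack(im)[:,:,::-1])
E
```

```text
time: 11.13
tcp_pos: [0.394, 0.1877, 0.0085]
eef_rot: [-3.141, -0.0, 1.626]
contact_force: [-1.2, 0.6, 4.5]
finger_gap: 0.527
grasp_force: 61.7
time: 11.97
tcp_pos: [0.3954, 0.1883, 0.2105]
eef_rot: [3.137, -0.002, 1.626]
contact_force: [0.6, 1.0, -1.8]
finger_gap: 0.529
grasp_force: 61.6
[ 4.41043381e-01  7.85252782e-02  2.03960424e+00 -9.56064417e-05
  1.01831470e+00  3.85570163e-01]
```

View pics/m1.png

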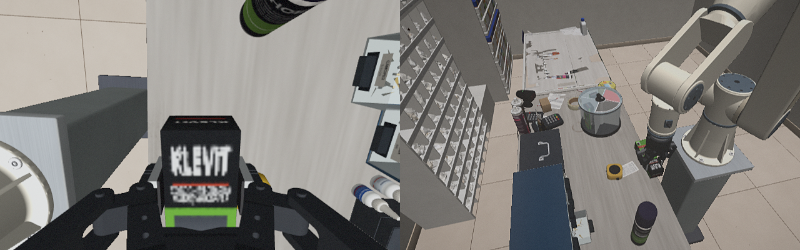

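The pack is held near its KLEVIT end, between the pads in the left half. In the right half the scene is undisturbed and the carousel, can, measure and tape stand where they were.

```bash
cat >> h.py <<'E'
def horiz(x,y,z,az):
    from scipy.spatial.transform import Rotation as R
    T,s=tool(); a=np.radians(az); Z=np.array([np.cos(a),np.sin(a),0]);X=np.array([0,0,1.]);G=np.c_[X,np.cross(Z,X),Z]
    print('shift',np.round(T[:3,:3].T@(np.array([x,y,z])-T[:3,3])*1000,1),'turn',np.round(R.from_matrix(T[:3,:3].T@G).as_rotvec(),3),'q',np.round(s['qpos'],2),'t',round(s['time'],2))
E
python3 -c "
from h import *
horiz(.413,.23,.23,72)"
```

```text
shift [ 41.4  21.9 -22.7] turn [-0.291  1.552  0.289] q [ 0.44  0.08  2.04 -0.    1.02  0.39] t 12.07
```

```bash
python3 -m creep '[[[3,2,-5,-0.015,0.08,0.015,-1],[6,3,-10,-0.034,0.18,0.034,-1],[10,5,-15,-0.055,0.29,0.055,-1],[13,7,-19,-0.075,0.4,0.075,-1],[17,9,-22,-0.096,0.51,0.096,-1],[20,11,-22,-0.116,0.62,0.116,-1],[24,13,-22,-0.136,0.73,0.136,-1],[28,15,-22,-0.157,0.84,0.157,-1],[31,17,-22,-0.177,0.95,0.177,-1],[35,19,-22,-0.198,1.06,0.198,-1]]]'
python3 -c "
from h import *
horiz(.413,.23,.23,72)"
```

```text
time: 12.9
tcp_pos: [0.411, 0.2232, 0.2291]
eef_rot: [3.006, -1.075, 1.482]
contact_force: [-0.2, 0.0, -1.4]
finger_gap: 0.527
grasp_force: 61.5
shift [4.1 0.6 5.9] turn [-0.088  0.488  0.089] q [-0.21  0.25  2.35  1.33  1.14 -1.04] t 12.9
```

```bash
python3 -m creep '[[[1,0,2,-0.02,0.11,0.02,-1],[2,0,3,-0.04,0.22,0.04,-1],[3,1,5,-0.06,0.33,0.06,-1],[4,1,6,-0.08,0.44,0.08,-1],[4,1,6,-0.088,0.488,0.089,-1],[4,1,6,-0.088,0.488,0.089,-1],[4,1,6,-0.088,0.488,0.089,-1],[4,1,6,-0.088,0.488,0.089,-1],[4,1,6,-0.088,0.488,0.089,-1],[4,1,6,-0.088,0.488,0.089,-1]]]'
python3 - <<'E'
from h import *
horiz(.413,.23,.115,72); im=[cv2.resize(robot.capture(n),(400,250))for n in('wrist','top')]+[robot.capture('scene')]
cv2.imwrite('pics/m2.png',np.vstack([np.hstack(im[:2]),cv2.resize(im[2][100:400,100:580],(800,300),interpolation=cv2.INTER_AREA)])[:,:,::-1])
E
```

```text
time: 13.73
tcp_pos: [0.4134, 0.231, 0.2317]
eef_rot: [2.371, -1.565, 2.033]
contact_force: [-0.1, -0.3, -0.7]
finger_gap: 0.531
grasp_force: 61.6
shift [-116.7   -0.6   -0.5] turn [-0.006  0.005  0.004] q [-0.3   0.7   2.41  1.58  1.57 -1.54] t 13.73
```

View pics/m2.png

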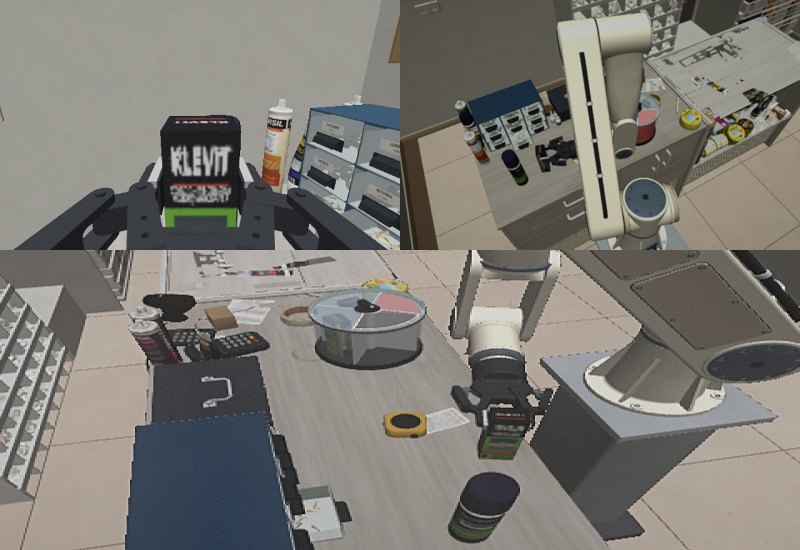

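The pack hangs upright in the gripper (wrist half), with the counter under it clear and the wrist away from the carousel. I'll lower it.

```bash
python3 -m creep '[[[-20,0,0,-0.006,0.005,0.004,-1],[-45,0,0,-0.006,0.005,0.004,-1],[-70,0,0,-0.006,0.005,0.004,-1],[-90,0,0,-0.006,0.005,0.004,-1],[-105,0,0,-0.006,0.005,0.004,-1],[-113,0,0,-0.006,0.005,0.004,-1],[-113,0,0,-0.006,0.005,0.004,-1],[-113,0,0,-0.006,0.005,0.004,-1],[-113,0,0,-0.006,0.005,0.004,-1],[-113,0,0,-0.006,0.005,0.004,-1]]]'
```

```text
time: 14.72
tcp_pos: [0.4136, 0.2304, 0.119]
eef_rot: [-0.424, -1.569, -1.462]
contact_force: [-2.1, -0.3, -0.6]
finger_gap: 0.529
grasp_force: 61.6
```

```bash
python3 -m creep '[[[-1,0,0,0,0,0,-1],[-2,0,0,0,0,0,-1],[-3,0,0,0,0,0,-1],[-4,0,0,0,0,0,-1],[-5,0,0,0,0,0,-1],[-6,0,0,0,0,0,-1],[-6,0,0,0,0,0,-1],[-6,0,0,0,0,0,-1],[-6,0,0,0,0,0,-1],[-6,0,0,0,0,0,-1]]]'
```

```text
time: 15.55
tcp_pos: [0.4135, 0.2305, 0.112]
eef_rot: [-0.942, -1.568, -0.943]
contact_force: [-0.1, 0.4, -0.6]
finger_gap: 0.526
grasp_force: 61.6
```

```bash
python3 -m creep '[[[-0.5,0,0,0,0,0,-1],[-1,0,0,0,0,0,-1],[-1.5,0,0,0,0,0,-1],[-2,0,0,0,0,0,-1],[-2.5,0,0,0,0,0,-1],[-3,0,0,0,0,0,-1],[-3.5,0,0,0,0,0,-1],[-4,0,0,0,0,0,-1],[-4,0,0,0,0,0,-1],[-4,0,0,0,0,0,-1]]]'
```

```text
time: 16.38
tcp_pos: [0.4135, 0.2305, 0.1082]
eef_rot: [-0.783, -1.568, -1.103]
contact_force: [0.1, 0.7, 0.7]
finger_gap: 0.526
grasp_force: 61.6
```

```bash
python3 -m creep '[[[-0.5,0,0,0,0,0,-1],[-1,0,0,0,0,0,-1],[-1.5,0,0,0,0,0,-1],[-2,0,0,0,0,0,-1],[-2.5,0,0,0,0,0,-1],[-3,0,0,0,0,0,-1],[-3,0,0,0,0,0,-1],[-3,0,0,0,0,0,-1],[-3,0,0,0,0,0,-1],[-3,0,0,0,0,0,-1]]]'
```

```text
time: 17.22
tcp_pos: [0.4134, 0.2304, 0.1082]
eef_rot: [-0.184, -1.562, -1.703]
contact_force: [1.5, -2.5, 19.0]
finger_gap: 0.53
grasp_force: 62.0
```

```bash
python3 -m creep '[[[1,0,0,0,0,0,-1],[2.5,0,0,0,0,0,-1],[2.5,0,0,0,0,0,-1],[2.5,0,0,0,0,0,0.15],[2.5,0,0,0,0,0,0.4],[2.5,0,0,0,0,0,0.8],[2.5,0,0,0,0,0,1],[2.5,0,0,0,0,0,1],[2.5,0,0,0,0,0,1],[2.5,0,0,0,0,0,1]]]'
python3 -m creep '[[[0,0,-3,0,0,0,1],[0,0,-10,0,0,0,1],[0,0,-25,0,0,0,1],[0,0,-45,0,0,0,1],[0,0,-70,0,0,0,1],[0,0,-95,0,0,0,1],[0,0,-110,0,0,0,1],[20,0,-110,0,0,0,1],[50,0,-110,0,0,0,1],[85,0,-110,0,0,0,1]]]'
python3 -c "
from h import *
rows(.41,.17,.36,180-18);rows(.41,.17,.36,72);print(robot.state()['qpos'])
P=np.array([.4105,.221,0]);print(P)"
```

```text
time: 18.05
tcp_pos: [0.4135, 0.2305, 0.1074]
eef_rot: [-0.965, -1.568, -0.921]
contact_force: [-0.3, -0.1, -0.9]
finger_gap: 1.001
grasp_force: 0.0
time: 18.88
tcp_pos: [0.3794, 0.1247, 0.1923]
eef_rot: [-1.201, -1.566, -0.687]
contact_force: [1.4, -0.5, 0.5]
finger_gap: 1.001
grasp_force: 0.0
shift [167.6  14.2  52.9] turn [ 1.21  -1.213 -1.214] t 18.88
shift [167.6  14.2  52.9] turn [-1.000e-03 -1.573e+00 -6.000e-03] t 18.88
[-0.63965448  0.81441938  2.35969479  1.24819232  1.5622362  -1.59712402]
[0.4105 0.221  0.    ]
```

```bash
python3 -m creep '[[[30,0,0,0.06,-0.06,-0.06,1],[60,0,0,0.12,-0.12,-0.12,1],[90,0,0,0.19,-0.19,-0.19,1],[110,0,5,0.26,-0.26,-0.26,1],[115,0,15,0.33,-0.33,-0.33,1],[120,0,25,0.4,-0.4,-0.4,1],[120,0,35,0.47,-0.47,-0.47,1],[120,0,45,0.54,-0.54,-0.54,1],[120,0,55,0.61,-0.61,-0.61,1],[120,0,65,0.68,-0.68,-0.68,1]]]'
python3 -c "
from h import *
rows(.41,.22,.30,162);print(robot.state()['qpos'])"
```

```text
time: 19.72
tcp_pos: [0.4004, 0.1864, 0.3127]
eef_rot: [2.722, -0.633, 2.406]
contact_force: [-0.3, 0.5, -0.7]
finger_gap: 1.004
grasp_force: 0.0
shift [ 4.9 20.7 30.4] turn [ 0.533 -0.531 -0.534] t 19.72
[-0.09628837  0.07953184  2.00856707  0.72437894  1.3708905  -1.06021915]
```

```bash
python3 -m creep '[[[1,4,6,0.07,-0.07,-0.07,1],[2,8,12,0.14,-0.14,-0.14,1],[3,12,18,0.21,-0.21,-0.21,1],[4,16,24,0.28,-0.28,-0.28,1],[5,21,30,0.35,-0.35,-0.35,1],[5,21,30,0.42,-0.42,-0.42,1],[5,21,30,0.49,-0.49,-0.49,1],[5,21,30,0.533,-0.531,-0.534,1],[5,21,30,0.533,-0.531,-0.534,1],[5,21,30,0.533,-0.531,-0.534,1]]]'
python3 - <<'E'
from h import *
T,s=tool(); im=robot.capture('wrist'); np.save('T4.npy',T); cv2.imwrite('pics/w4.png',im[:,:,::-1])
print(s['tcp_pos'],s['eef_rot'],s['qpos'])
for z in(0,.145):
  for a in(-1,1):
    for b in(-1,1):
      t=np.radians(72);e=np.array([np.cos(t),np.sin(t)]);n=np.array([e[1],-e[0]])
      p=np.r_[np.array([.4105,.221])+a*.0185*e+b*.023*n,z]; print(np.round(p,3),proj('wrist',p,T))
E
```

```text
time: 20.55
tcp_pos: [0.4091, 0.2207, 0.3001]
eef_rot: [3.137, -0.007, 2.826]
contact_force: [-0.9, 0.0, -0.3]
finger_gap: 1.002
grasp_force: 0.0
[0.40914458 0.22069486 0.30005773] [ 3.13704489 -0.00685356  2.82590118] [ 0.48548471  0.03241403  1.87628173  0.00856681  1.23441135 -0.77243841]
[0.383 0.211 0.   ] [306.58004256 145.06296246]
[0.427 0.196 0.   ] [307.03395907 179.90497749]
[0.394 0.246 0.   ] [335.15397837 145.00389106]
[0.438 0.231 0.   ] [334.80243104 179.83904538]
[0.383 0.211 0.145] [300.62343682 163.03033891]
[0.427 0.196 0.145] [301.52279165 212.68876311]
[0.394 0.246 0.145] [342.48841975 162.93716724]
[0.438 0.231 0.145] [341.68110143 212.58181708]
```

View pics/w4.png

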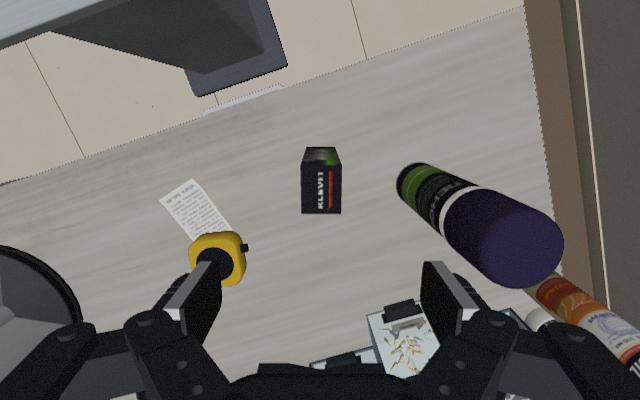

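The standing pack's top face spans columns 301 to 341 and rows 164 to 213, which is where I predicted it. It stands free at (0.4105, 0.221), and the measure and can are untouched.

```bash
python3 -c "
from h import *
rows(.4105,.221,.117,162)"
python3 -m creep '[[[-1,1,20,-0.005,0.005,0,1],[-1,1,50,-0.005,0.007,0,1],[-1,1,85,-0.005,0.007,0,1],[-1,1,120,-0.005,0.007,0,1],[-1,1,150,-0.005,0.007,0,1],[-1,1,170,-0.005,0.007,0,1],[-1,1,181,-0.005,0.007,0,1],[-1,1,181,-0.005,0.007,0,1],[-1,1,181,-0.005,0.007,0,1],[-1,1,181,-0.005,0.007,0,1]]]'
python3 -c "
from h import *
rows(.4105,.221,.117,162)"
```

```text
shift [ -2.2   0.2 183. ] turn [ 0.005 -0.007 -0.003] t 20.6
time: 21.43
tcp_pos: [0.411, 0.222, 0.1201]
eef_rot: [3.131, -0.012, 2.824]
contact_force: [-1.1, 0.5, 0.5]
finger_gap: 0.999
grasp_force: 0.0
shift [ 0.1 -1.1  3.1] turn [ 0.01  -0.012 -0.004] t 21.43
```

```bash
python3 -m creep '[[[0,-1,2,0.01,-0.012,-0.004,1],[0,-1,3,0.01,-0.012,-0.004,1],[0,-1,3,0.01,-0.012,-0.004,0.4],[0,-1,3,0.01,-0.012,-0.004,0.1],[0,-1,3,0.01,-0.012,-0.004,-0.1],[0,-1,3,0.01,-0.012,-0.004,-0.3],[0,-1,3,0.01,-0.012,-0.004,-1],[0,-1,3,0.01,-0.012,-0.004,-1],[0,-1,3,0.01,-0.012,-0.004,-1],[0,-1,3,0.01,-0.012,-0.004,-1]]]'
python3 -c "
from h import *
t=np.radians(106.1);print(.477+.067*np.cos(t),-.2885+.067*np.sin(t));rows(.4584,-.2241,.36,106.1);print(robot.state()['qpos'])"
```

```text
time: 22.27
tcp_pos: [0.4102, 0.2217, 0.1168]
eef_rot: [3.142, -0.0, 2.83]
contact_force: [-0.4, -1.4, 6.9]
finger_gap: 0.423
grasp_force: 60.6
0.4584199182287407 -0.22412779667144117
shift [-182.6 -409.5 -243.3] turn [ 0.    -0.     0.978] t 22.27
[ 4.92269858e-01  2.64155265e-01  2.06661624e+00  1.42552529e-04
  8.10825278e-01 -7.66777427e-01]
```

```bash
python3 -m creep '[[[0,0,-5,0,0,0,-1],[0,0,-20,0,0,0,-1],[0,0,-50,0,0,0,-1],[0,0,-85,0,0,0,-1],[0,0,-120,0,0,0,-1],[-5,-12,-155,0,0,0.03,-1],[-15,-35,-190,0,0,0.08,-1],[-28,-64,-220,0,0,0.15,-1],[-42,-95,-240,0,0,0.22,-1],[-57,-127,-243,0,0,0.3,-1]]]'
python3 -m creep '[[[-15,-32,0,0,0,0.08,-1],[-28,-60,0,0,0,0.15,-1],[-42,-90,0,0,0,0.22,-1],[-56,-120,0,0,0,0.29,-1],[-70,-150,0,0,0,0.36,-1],[-84,-180,0,0,0,0.43,-1],[-98,-210,0,0,0,0.5,-1],[-105,-230,0,0,0,0.57,-1],[-110,-245,0,0,0,0.63,-1],[-110,-245,0,0,0,0.678,-1]]]'
python3 -c "
from h import *
rows(.4584,-.2241,.36,106.1);print(robot.state()['qpos'])"
```

```text
time: 23.1
tcp_pos: [0.4265, 0.0826, 0.3638]
eef_rot: [3.138, 0.004, 2.528]
contact_force: [1.8, -0.6, -1.4]
finger_gap: 0.422
grasp_force: 60.1
time: 23.93
tcp_pos: [0.3736, -0.1827, 0.3595]
eef_rot: [-3.14, 0.001, 1.846]
contact_force: [0.1, -0.1, -0.9]
finger_gap: 0.423
grasp_force: 60.1
shift [-62.9  70.4  -0.6] turn [-0.002  0.001 -0.006] t 23.93
[-4.57193588e-01 -9.89059280e-02  1.87315667e+00 -1.68675217e-03
  1.36831768e+00 -7.32084002e-01]
```

```bash
python3 -m creep '[[[-15,17,0,0,0,-0.006,-1],[-35,39,0,0,0,-0.006,-1],[-53,59,0,0,0,-0.006,-1],[-62,70,0,0,0,-0.006,-1],[-63,70,0,0,0,-0.006,-1],[-63,70,0,0,0,-0.006,-1],[-63,70,0,0,0,-0.006,-1],[-63,70,0,0,0,-0.006,-1],[-63,70,0,0,0,-0.006,-1],[-63,70,0,0,0,-0.006,-1]]]'
python3 - <<'E'
from h import *
rows(.4584,-.2241,.33,106.1)
T,s=tool(); im=robot.capture('wrist'); np.save('T5.npy',T); cv2.imwrite('pics/w5.png',im[:,:,::-1]); cv2.imwrite('pics/s5.png',robot.capture('scene')[:,:,::-1])
# predicted rim / red-wall pixels check: fit rim from edges
C=np.array([.477,-.2885])
for a in (20,60,106,150,190): print(a,proj('wrist',[*(C+.1115*np.array([np.cos(np.radians(a)),np.sin(np.radians(a))])),.171],T))
m=(im[:,:,0].astype(int)-im[:,:,1]>35)&(im[:,:,0]>120); ys,xs=np.nonzero(m); print('red',len(xs),xs.min(),xs.max(),ys.min(),ys.max())
E
```

```text
time: 24.77
tcp_pos: [0.4589, -0.2213, 0.3598]
eef_rot: [-3.141, 0.0, 1.858]
contact_force: [-0.8, 0.1, -1.5]
finger_gap: 0.424
grasp_force: 60.3
shift [-2.5 -1.2 29.8] turn [-0.     0.     0.006] t 24.77
20 [424.83835683 236.40082586]
60 [400.19786591 170.58955373]
106 [319.38810405 134.98717361]
150 [240.69107515 166.61503666]
190 [212.56505123 231.37209787]
red 2826 204 613 179 388
```

View pics/w5.png

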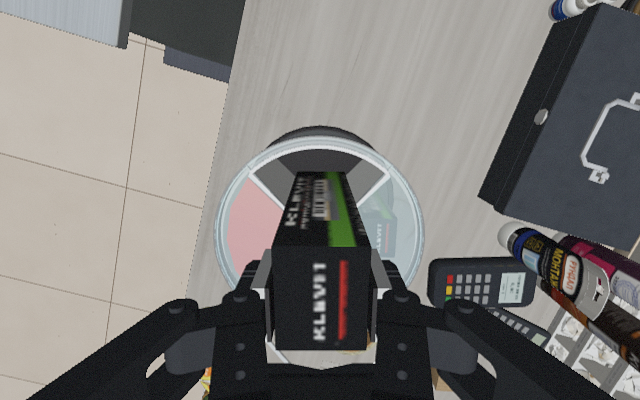

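The pack hangs upright and centred over the opening. The rim's outer edge is at (319,136) where I predicted (319,135), and the bead edges lie symmetrically at (250,170) and (388,170). I'll lower it now.

```bash
python3 -m creep '[[[-2.5,-1,15,0,0,0.006,-1],[-2.5,-1,35,0,0,0.006,-1],[-2.5,-1,55,0,0,0.006,-1],[-2.5,-1,75,0,0,0.006,-1],[-2.5,-1,95,0,0,0.006,-1],[-2.5,-1,115,0,0,0.006,-1],[-2.5,-1,135,0,0,0.006,-1],[-2.5,-1,150,0,0,0.006,-1],[-2.5,-1,160,0,0,0.006,-1],[-2.5,-1,160,0,0,0.006,-1]]]'
python3 -c "
from h import *
rows(.4584,-.2241,.134,106.1)"
```

```text
time: 25.7
tcp_pos: [0.4579, -0.2238, 0.1976]
eef_rot: [-3.138, -0.002, 1.852]
contact_force: [-1.1, 0.3, -1.4]
finger_gap: 0.424
grasp_force: 60.3
shift [-0.6  0.6 63.6] turn [-0.003 -0.002 -0.   ] t 25.7
```

```bash
python3 -m creep '[[[0,0,10,0,0,0,-1],[0,0,22,0,0,0,-1],[0,0,34,0,0,0,-1],[0,0,46,0,0,0,-1],[0,0,56,0,0,0,-1],[0,0,61,0,0,0,-1],[0,0,63,0,0,0,-1],[0,0,64,0,0,0,-1],[0,0,64,0,0,0,-1],[0,0,64,0,0,0,-1]]]'
```

```text
time: 26.53
tcp_pos: [0.4593, -0.2245, 0.136]
eef_rot: [-3.141, 0.001, 1.852]
contact_force: [0.3, 0.2, 0.1]
finger_gap: 0.425
grasp_force: 60.3
```

```bash
python3 -m creep '[[[0,0,1,0,0,0,-1],[0,0,2,0,0,0,-1],[0,0,3,0,0,0,-1],[0,0,4,0,0,0,-1],[0,0,5,0,0,0,-1],[0,0,6,0,0,0,-1],[0,0,6.5,0,0,0,-1],[0,0,6.5,0,0,0,-1],[0,0,6.5,0,0,0,-1],[0,0,6.5,0,0,0,-1]]]'
```

```text
time: 27.37
tcp_pos: [0.4589, -0.2243, 0.1289]
eef_rot: [-3.141, 0.0, 1.852]
contact_force: [-0.4, 0.4, -1.1]
finger_gap: 0.421
grasp_force: 60.3
```

```bash
python3 -m creep '[[[0,0,0.3,0,0,0,-1],[0,0,0.6,0,0,0,-1],[0,0,1,0,0,0,-1],[0,0,1.3,0,0,0,-1],[0,0,1.6,0,0,0,-1],[0,0,2,0,0,0,-1],[0,0,2,0,0,0,-1],[0,0,2,0,0,0,-1],[0,0,2,0,0,0,-1],[0,0,2,0,0,0,-1]]]'
```

```text
time: 28.2
tcp_pos: [0.4592, -0.2246, 0.1287]
eef_rot: [-3.141, 0.001, 1.852]
contact_force: [-6.0, 2.4, 21.5]
finger_gap: 0.424
grasp_force: 63.2
```

```bash
python3 -m creep '[[[0,0,-0.7,0,0,0,-1],[0,0,-1.5,0,0,0,-1],[0,0,-1.5,0,0,0,-1],[0,0,-1.5,0,0,0,-0.1],[0,0,-1.5,0,0,0,0],[0,0,-1.5,0,0,0,0.1],[0,0,-1.5,0,0,0,0.2],[0,0,-1.5,0,0,0,0.2],[0,0,-1.5,0,0,0,0.2],[0,0,-1.5,0,0,0,0.2]]]'
```

```text
time: 29.03
tcp_pos: [0.4589, -0.2243, 0.1284]
eef_rot: [-3.141, -0.0, 1.852]
contact_force: [-0.4, 0.3, 0.0]
finger_gap: 0.598
grasp_force: 0.0
```

```bash
python3 -m creep '[[[0,0,-3,0,0,0,0.2],[0,0,-10,0,0,0,0.2],[0,0,-20,0,0,0,0.2],[0,0,-35,0,0,0,0.2],[0,0,-55,0,0,0,0.2],[0,0,-80,0,0,0,0.2],[0,0,-110,0,0,0,0.4],[0,0,-145,0,0,0,1],[0,0,-180,0,0,0,1],[0,0,-200,0,0,0,1]]]'
python3 - <<'E'
from h import *
rows(.477,-.2885,.33,106.3)
T,s=tool(); im=robot.capture('wrist'); np.save('T6.npy',T); cv2.imwrite('pics/w6.png',im[:,:,::-1])
C=np.array([.4584,-.2241])
t=np.radians(106.1);e=np.array([np.cos(t),np.sin(t)]);n=np.array([e[1],-e[0]])
for a in(-1,1):
  for b in(-1,1): print(proj('wrist',[*(C+a*.023*e+b*.0185*n),.157],T))
h=cv2.cvtColor(im,cv2.COLOR_RGB2HSV); r=im[100:330,200:450].astype(int)
m=(h[:,:,0]<8)&(h[:,:,1]>150)&(h[:,:,2]>90); m[:100]=0;m[330:]=0;m[:,:200]=0;m[:,450:]=0
n_,l,st,ce=cv2.connectedComponentsWithStats(m.astype(np.uint8)); print([(list(st[i]),ce[i]) for i in range(1,n_) if st[i][4]>15])
E
```

```text
time: 29.87
tcp_pos: [0.46, -0.2247, 0.3337]
eef_rot: [3.138, 0.004, 1.852]
contact_force: [0.8, -0.0, 0.6]
finger_gap: 1.0
grasp_force: 0.0
shift [-66.   -1.3   3.9] turn [ 0.003  0.004 -0.004] t 29.87
[299.26287876 201.79498377]
[337.01982373 201.75782112]
[298.36708945 154.87151134]
[337.69007985 154.84762868]
[([np.int32(326), np.int32(164), np.int32(3), np.int32(35), np.int32(78)], array([327.16666667, 182.74358974]))]
```

```bash
python3 -m creep '[[[-20,0,0,0,0,-0.004,1],[-45,-1,0,0,0,-0.004,1],[-62,-1,0,0,0,-0.004,1],[-66,-1,10,0,0,-0.004,1],[-66,-1,10,0,0,-0.004,1],[-66,-1,10,0,0,-0.004,1],[-66,-1,10,0,0,-0.004,1],[-66,-1,10,0,0,-0.004,1],[-66,-1,10,0,0,-0.004,1],[-66,-1,10,0,0,-0.004,1]]]'
python3 - <<'E'
from h import *
rows(.477,-.2885,.184,106.3)
T,s=tool(); im=robot.capture('wrist'); np.save('T7.npy',T); cv2.imwrite('pics/w7.png',im[:,:,::-1])
# white dot, bar blob
g=im.max(2); P=proj('wrist',[.477,-.2885,.192],T);print(P); u,v=P.astype(int)
dot=(im.min(2)>190).astype(np.uint8); M=np.zeros_like(dot);M[v-40:v+5,u-15:u+15]=dot[v-40:v+5,u-15:u+15]
n,l,st,ce=cv2.connectedComponentsWithStats(M);print([(st[i][4],ce[i]) for i in range(1,n)])
E
```

```text
time: 30.75
tcp_pos: [0.4765, -0.2875, 0.3188]
eef_rot: [-3.141, 0.0, 1.856]
contact_force: [0.7, 0.3, -0.5]
finger_gap: 0.997
grasp_force: 0.0
shift [ -1.    0.3 134.8] turn [-0.001  0.     0.001] t 30.75
[320.31222051 194.94297592]
[(np.int32(78), array([319.70512821, 158.97435897])), (np.int32(42), array([320.38095238, 170.95238095]))]
```

```bash
python3 -m creep '[[[-1,0,25,0,0,0,1],[-1,0,60,0,0,0,1],[-1,0,95,0,0,0,1],[-1,0,120,0,0,0,1],[-1,0,134,0,0,0,1],[-1,0,134,0,0,0,0.3],[-1,0,134,0,0,0,-0.3],[-1,0,134,0,0,0,-1],[-1,0,134,0,0,0,-1],[-1,0,134,0,0,0,-1]]]'
python3 -m creep '[[[0,0,0,0,0,0,-1],[0,0,0,0,0,0,-1],[0,0,0,0,0,0,-1],[0,0,0,0,0,0,-1],[0,0,0,0,0,0,-1],[0,0,0,0,0,0,-1],[0,0,0,0,0,-0.04,-1],[0,0,0,0,0,-0.12,-1],[0,0,0,0,0,-0.22,-1],[0,0,0,0,0,-0.32,-1]]]'
python3 -c "
from h import *
rows(.477,-.2885,.184,196.1)"
```

```text
time: 31.63
tcp_pos: [0.4773, -0.2894, 0.1859]
eef_rot: [3.141, 0.002, 1.856]
contact_force: [-0.2, -0.2, -0.6]
finger_gap: 0.296
grasp_force: 0.0
time: 32.47
tcp_pos: [0.4772, -0.2892, 0.1859]
eef_rot: [3.141, 0.001, 2.18]
contact_force: [-0.2, 2.3, 5.5]
finger_gap: 0.161
grasp_force: 58.7
shift [0.7 0.2 1.9] turn [-1.000e-03  1.000e-03 -1.243e+00] t 32.47
```

```bash
python3 -m creep '[[[0,0,0,0,0,-0.11,-1],[0,0,0,0,0,-0.22,-1],[0,0,0,0,0,-0.34,-1],[0,0,0,0,0,-0.46,-1],[0,0,0,0,0,-0.58,-1],[0,0,0,0,0,-0.7,-1],[0,0,0,0,0,-0.82,-1],[0,0,0,0,0,-0.94,-1],[0,0,0,0,0,-1.06,-1],[0,0,0,0,0,-1.17,-1]]]'
python3 -c "
from h import *
rows(.477,-.2885,.184,196.1)"
```

```text
time: 33.3
tcp_pos: [0.478, -0.2873, 0.1859]
eef_rot: [3.14, 0.003, -2.932]
contact_force: [3.4, 11.4, 8.0]
finger_gap: 0.158
grasp_force: 59.0
shift [ 1.2 -0.9  1.9] turn [ 0.002  0.003 -0.072] t 33.3
```

```bash
python3 -m creep '[[[0,0,0,0,0,-0.05,-1],[0,0,0,0,0,-0.072,-1],[0,0,0,0,0,-0.072,-1],[0,0,0,0,0,-0.072,-1],[0,0,0,0,0,-0.072,-1],[0,0,0,0,0,-0.072,-0.3],[0,0,0,0,0,-0.072,0.5],[0,0,0,0,0,-0.072,1],[0,0,0,0,0,-0.072,1],[0,0,-5,0,0,-0.072,1]]]'
python3 -m creep '[[[0,0,-30,0,0,0,1],[0,0,-70,0,0,0,1],[0,0,-110,0,0,0,1],[0,0,-135,0,0,0,1],[0,0,-135,0,0,0,1],[0,0,-135,0,0,0,1],[0,0,-135,0,0,0,1],[0,0,-135,0,0,0,1],[0,0,-135,0,0,0,1],[0,0,-135,0,0,0,1]]]'
python3 - <<'E'
from h import *
T,s=tool(); im=robot.capture('wrist'); np.save('T8.npy',T); cv2.imwrite('pics/w8.png',im[:,:,::-1])
P=proj('wrist',[.477,-.2885,.192],T);print(P,s['eef_rot']); u,v=P.astype(int)
dot=(im.min(2)>190).astype(np.uint8); M=np.zeros_like(dot);M[v-50:v+5,u-20:u+20]=dot[v-50:v+5,u-20:u+20]
n,l,st,ce=cv2.connectedComponentsWithStats(M);print([(st[i][4],ce[i]) for i in range(1,n)])
W=lambda u,v,z:on('wrist',u,v,z,T)[:2]
i=[k for k in range(1,n)]
for k in i:
  w=W(*ce[k],.192)-[.477,-.2885];print('dir',np.degrees(np.arctan2(w[1],w[0]))%360,np.linalg.norm(w))
# opening edges: compare saturated red (in the clear) to pale red; print angular profile at r=.08 on block top plane
C=np.array([.477,-.2885])
for a in range(140,252,2):
  q=proj('wrist',[*(C+.085*np.array([np.cos(np.radians(a)),np.sin(np.radians(a))])),.171],T).round().astype(int)
  print(a,im[q[1],q[0]].tolist(),end=' ')
E
```

```text
time: 34.13
tcp_pos: [0.476, -0.2889, 0.1889]
eef_rot: [3.141, -0.002, -2.866]
contact_force: [-0.7, -0.2, -0.3]
finger_gap: 0.856
grasp_force: 0.0
time: 34.97
tcp_pos: [0.4763, -0.2887, 0.3233]
eef_rot: [3.14, -0.002, -2.865]
contact_force: [-0.4, 0.3, -0.4]
finger_gap: 1.002
grasp_force: 0.0
[322.08503192 194.48636752] [ 3.14019257e+00 -2.22196985e-03 -2.86547241e+00]
[(np.int32(34), array([316.05882353, 158.73529412])), (np.int32(4), array([329.5, 158.5])), (np.int32(20), array([336.9, 161.6])), (np.int32(7), array([303.        , 163.57142857])), (np.int32(31), array([321.83870968, 170.5483871 ]))]
dir 205.14562053469584 0.030323931284728052
dir 184.6030859146334 0.030698899024540847
dir 172.31587920607768 0.030084453536590883
dir 226.71840832198984 0.030278741491989974
dir 196.45346176019697 0.020234936454756682
140 [147, 156, 156] 142 [149, 157, 158] 144 [147, 156, 157] 146 [143, 153, 154] 148 [129, 139, 140] 150 [129, 138, 139] 152 [188, 193, 195] 154 [124, 131, 131] 156 [189, 54, 50] 158 [187, 57, 54] 160 [185, 51, 45] 162 [189, 59, 54] 164 [188, 57, 53] 166 [187, 58, 52] 168 [188, 59, 54] 170 [185, 55, 49] 172 [188, 62, 56] 174 [187, 60, 53] 176 [187, 60, 54] 178 [188, 61, 53] 180 [186, 53, 46] 182 [188, 63, 55] 184 [186, 58, 52] 186 [189, 61, 56] 188 [187, 59, 56] 190 [187, 58, 49] 192 [185, 56, 48] 194 [188, 59, 55] 196 [187, 60, 50] 198 [187, 58, 51] 200 [187, 60, 51] 202 [188, 61, 56] 204 [187, 61, 54] 206 [186, 57, 50] 208 [187, 57, 51] 210 [185, 53, 46] 212 [186, 53, 47] 214 [186, 55, 47] 216 [186, 56, 49] 218 [187, 54, 47] 220 [188, 57, 52] 222 [188, 58, 49] 224 [188, 57, 52] 226 [188, 56, 51] 228 [188, 57, 51] 230 [188, 58, 52] 232 [188, 57, 51] 234 [186, 52, 45] 236 [188, 54, 49] 238 [191, 193, 195] 240 [176, 185, 187] 242 [143, 153, 155] 244 [128, 137, 142] 246 [126, 138, 139] 248 [129, 138, 139] 250 [154, 162, 162]
```

```bash
python3 - <<'E'
from h import *
im=cv2.imread('pics/w8.png')[:,:,::-1].astype(int);T6,T8=np.load('T6.npy'),np.load('T8.npy')
for v in(168,182,196):
    w=on('wrist',327,v,.157,T6); q=proj('wrist',w,T8).round().astype(int)
    s=im[q[1]-4:q[1]+5,q[0]-4:q[0]+5]; k=(s[:,:,0]-s[:,:,1]); i=np.unravel_index(k.argmax(),k.shape); print(q,'reddest',k.max(),'offset px',i[1]-4,i[0]-4)
print(robot.sign_off())
E
```

```text
[405 191] reddest 18 offset px -4 3
[391 191] reddest 21 offset px 4 3
[376 192] reddest 19 offset px 0 2
the job is handed in; nothing more can be done
None
```

The epoxy pack stands in the carousel's empty compartment and the cover is closed, its opening centred within about half a degree over the red compartment. I handed the job in at about 35 s. The can, tape measure and masking tape were never touched as far as the force readings and pictures showed, but I took no final picture of them.

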